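Shift the glaze mill into its blue speed

TASK

Push the black-knobbed gear lever of the glaze mill out of its parking notch, along the H-gate and fully home into the slot with the blue disc, without running it into any other coloured slot on the way. Push it gently with the fingertips, never squeezing it or forcing it against the gate; leave the lever standing there and leave all the jars, cups and tools where they are.

Things in the scene. Friction and masses are not known exactly. Their poses are not given: they have to be found in the camera images.
- mill: Green glaze jar mill, fixed. Origin on the table under the gate's middle; x points to its roller bed (roughly away from the robot), y left, z up. Gear housing 220 (x) by 260 mm (y), centred on the origin, flat top 110 mm high with the bare-metal gate plate flush in it; behind, x = 110 to 330 mm, a low bed with a jar lying on rollers, top 144 mm high.
- gate (a point): Middle of the gate, on the plate's top, 110 mm above the table; axes as the mill's. Slots 16 mm wide: a cross channel along y through this point, at each of its ends a slot running both ways along x (four coloured slots), and a middle parking notch from the channel towards -x only. Walls stop the lever at the ends of the channel and of all slots, and opposite the notch.
- lever: Gear lever: steel stalk, 12 mm in diameter, tilting both ways about a pivot 20 mm above the table under the gate's middle (its origin; z runs up the stalk), with a black ball of 40 mm diameter on top. It cannot be lifted out. It starts in the parking notch, moves with 2 to 3 N at the ball, has no spring and stays where it is left.
- lever_knob (a point): Centre of the black ball, 160 mm from the pivot: 180 mm above the table upright, 167 mm in a coloured slot. In the mill's frame it runs along x = 0 (4 mm play) in the channel, y from -48 to 48 mm; is at about x = +-43, y = +-46 mm fully home in a coloured slot; starts at x = -35 to -44, y within 3 mm of 0, in the notch.
- mark_blue: Blue disc, 20 mm across and 2 mm thick, fixed on the gate plate near the end of the slot that it names; origin at the centre of its underside, 110 mm above the table. The lever is fully home in this slot when the ball's centre stands straight over the disc. Which slot has which colour changes from run to run. This is the slot wanted.
- mark_red: Red disc, 20 mm across and 2 mm thick, fixed on the gate plate near the end of the slot that it names; origin at the centre of its underside, 110 mm above the table. The lever is fully home in this slot when the ball's centre stands straight over the disc. Which slot has which colour changes from run to run. A slot to keep out of.
- mark_yellow: Yellow disc, 20 mm across and 2 mm thick, fixed on the gate plate near the end of the slot that it names; origin at the centre of its underside, 110 mm above the table. The lever is fully home in this slot when the ball's centre stands straight over the disc. Which slot has which colour changes from run to run. A slot to keep out of.
- mark_green: Green disc, 20 mm across and 2 mm thick, fixed on the gate plate near the end of the slot that it names; origin at the centre of its underside, 110 mm above the table. The lever is fully home in this slot when the ball's centre stands straight over the disc. Which slot has which colour changes from run to run. A slot to keep out of.
- test_cup: Loose small terracotta cup, 36 mm across and 30 mm high, standing on the housing's top, left of the gate (about 105 mm from its middle). Leave alone. Origin at the centre of its underside.
- brush: Loose brush lying on the table in front of the mill. Leave alone.
- glaze_jar: Loose amber jar with a red lid, 64 mm across and 95 mm high, right of the mill. Leave alone. Origin at the centre of its underside.
- tub: Loose white tub with a blue lid, 84 mm across and 60 mm high, right of the mill. Leave alone. Origin at the centre of its underside.
- paper_cup: Loose white cup, 60 mm across and 70 mm high, left of the mill. Leave alone. Origin at the centre of its underside.
- bowl: Loose terracotta bowl, 96 mm across and 40 mm high, left of the mill. Leave alone. Origin at the centre of its underside.
- rib: Loose wooden shaping rib, 50 by 100 by 8 mm, lying on the table left of the mill. Leave alone.

How it is judged:
By the outcome, as a careful person would: the job done as asked, in the order asked, and still so for the second after the job is handed in, with the robot touching nothing.
It also fails if it takes over 54 s, if anything falls off the work surface, if the arm or the gripper's body presses on something with over 40 N, if the wrist force passes 120 N, or if a joint passes its speed limit or range.

ROBOT

A 6-joint arm with a two-finger parallel gripper is mounted at the origin on the work surface. World frame = base frame: x ahead of the robot, y to its left, z up, the work surface at z = 0. Lengths are in m, angles in rad, forces in N, time in s.
With the tool pointing down it reaches from about 0.275 to 0.75 m from the base axis. Payload 10.2 kg.
Tool frame: the origin (TCP) lies at the very end of the fingers, on their centre line; the grasp point (between the pads) lies 19 mm behind it; y points along the fingers, z is the direction in which the jaws open and shut, and the axes are right-handed (so a half turn about y gives the same grasp; the last joint's range is limited). The gripper opens to 85 mm and grips with 20 to 120 N. Pads are 22 mm wide; open, the fingers measure 114 mm over their backs; the gripper's body (76 mm by 85 mm) begins 54 mm behind the grasp point. The pads swing forward as they close: fully open they stand 13 mm farther back than shut.
Start: joints at [-1.466, 0.313, 1.498, -0, 1.331, -0.223], TCP at [0.169, -0.497, 0.231] pointing down, gripper open.
Joint ranges: [-2.94, 2.94], [-0.97, 2.17], [0.19, 2.56], [-1.23, 4.37], [0.02, 3.11], [-2.88, 2.88]. Speed limits (rad/s): [2.39, 2.39, 3.01, 3.14, 3.14, 3.14].

INTERFACE

Orientations are given as a unit quaternion [w, x, y, z].
In Python, from station import bot gives the robot as it stands. The module is installed in compiled form; this text tells all that it offers.
- The arm moves only by the shell command python3 -m pendant 'ROWS' [OPENING]. ROWS is JSON, a list that holds one entry, the list of rows, each a list of 4 numbers: the shift along the tool's x, y, z in units of 200 mm (1.0 is 200 mm), then the turn about the tool's y in units of 90 degrees (1.0 is 90 degrees). In form: [[[dx, dy, dz, roll], ...]]. A call has 1 to 20 rows; each row is the pose to reach, as a shift and turn from the pose measured when the call began, along the tool's axes at that moment; what a row does not reach only later rows make up. A row lasts 1/12 s, in which the tool goes at most 41.7 mm and 7.16 degrees, less where a joint would pass 70% of its speed; a pose out of reach is approached as far as the arm can. A call with a number of a shift or a turn outside -1 to 1 is refused whole. A call with a gripper value outside its range is refused whole. OPENING is the gripper command: -1 is shut, 1 is fully open, values between are in proportion, set as the call begins (- or left out, the last holds). The fingers move at their own pace and stop on an object; the grip force is fixed at half the most. Time passes only in rows, so rows that repeat a pose let the fingers close. It gives the time, the measured TCP pose, the force and the opening at its end, in the units of the state.
- bot.get_obs(): the state, without advancing time (a new reading comes with each control period).
- bot.get_image(name): name is "scene" or "side" or "wrist"; returns a dict with "color" (480x640x3 uint8, red, green, blue), "K" (3x3 intrinsics, pixels), "rvec" (rotation vector, rad) and "tvec" (3), from world to camera coordinates, as OpenCV has them. Camera axes: x right, y down, z forward; pixel columns grow to the right and rows downward; lengths in m; the calibration is good to about 2 mm. A picture is of the moment at which its call begins. There is no depth.
- bot.finish_job(): hands the job in, once; it reports no verdict.
The state is a dict: "t": time; "joints": joint angles; "qd": joint speeds; "joint_efforts": joint torques, N m; "ee_pos": TCP position; "tcp_rot": TCP orientation; "contact_force": force on the tool from outside, world axes, zero at the start; "wrist_torque": the same for the moment, N m; "opening": finger opening in m.
Only numpy, scipy, OpenCV 4.12 (cv2) and the standard library are available. Lean on these libraries where they do the work, as an engineer would, in place of code of your own. Each camera call takes 0.05 s, during which the arm holds its last target. There are 200 camera calls.

## Working session

There is one attempt and no reset: what is moved stays moved. The work goes in short steps, Python scripts to look and compute and a shell command to move; the robot and the scene stay as the last step left them, time stands still between calls to the robot, and variables do not carry over. Pictures are saved under pics/ and viewed, about 8 in all and at most 12, crops included, and the job is handed in when it is done.

```bash
mkdir -p pics; python3 - <<'E'
from station import bot
import cv2,numpy as np
o=bot.get_obs();print({k:np.round(v,4) for k,v in o.items()})
for n in("scene","side"):
    d=bot.get_image(n);cv2.imwrite(f"pics/{n}0.png",d["color"][:,:,::-1])
    R=cv2.Rodrigues(np.array(d["rvec"]))[0];print(n,np.round(-R.T@np.ravel(d["tvec"]),3),np.round(R[2],2),d["K"][0][0])
E
```

```text
{'t': np.float64(0.0), 'joints': array([-1.4664,  0.3135,  1.4984,  0.    ,  1.331 , -0.2234]), 'qd': array([-0.0001, -0.0013,  0.0021, -0.0006,  0.0004, -0.0001]), 'joint_efforts': array([-2.00000e-04, -4.12265e+01, -2.59745e+01, -2.00000e-04,
        4.10000e-03,  0.00000e+00]), 'ee_pos': array([ 0.169 , -0.4968,  0.2307]), 'tcp_rot': array([ 0.1154, -0.1154,  0.6981, -0.6972]), 'contact_force': array([-0.5502, -0.0737,  0.3415]), 'wrist_torque': array([ 0.0358,  0.0106, -0.0076]), 'opening': np.float64(0.0856)}
scene [ 1.119 -0.163  0.773] [-0.66  0.22 -0.72] 545.767145233807
side [0.062 0.723 0.774] [ 0.46 -0.63 -0.63] 617.4088535085426
```

View pics/scene0.png

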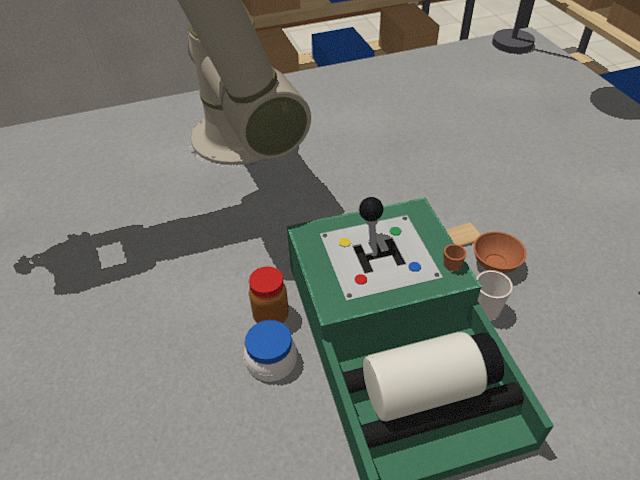

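View pics/side0.png

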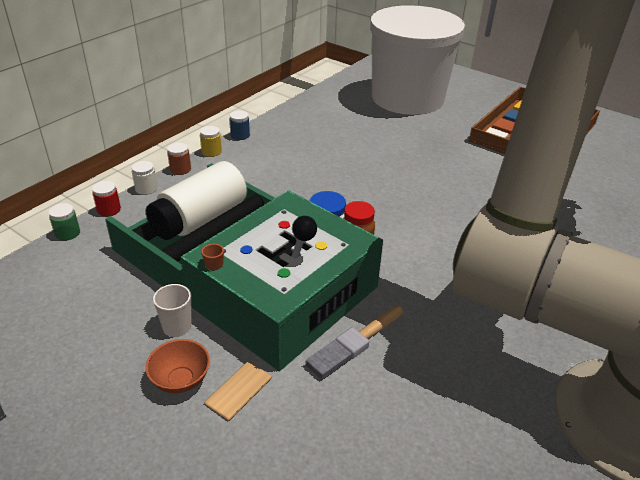

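Blue disc is the far-left slot: scene (415,267), side (246,250). In the scene view, red is at (361,280), green at (396,231), yellow at (345,242) and the knob at (371,209). Next I fit the mill frame from the discs and locate the knob.

```bash
cat > h.py <<'E'
from station import bot
import cv2,numpy as np
def ray(d,px):
    R=cv2.Rodrigues(np.array(d["rvec"],float))[0];t=np.ravel(d["tvec"])
    u=cv2.undistortPoints(np.array([[px]],float),np.array(d["K"],float),None)[0,0]
    return -R.T@t, R.T@np.array([u[0],u[1],1])
def plane(d,px,z):
    c,v=ray(d,px);return c+v*(z-c[2])/v[2]
def cross(a,b):
    A=[];y=[]
    for c,v in(a,b):
        v=v/np.linalg.norm(v);P=np.eye(3)-np.outer(v,v);A.append(P);y.append(P@c)
    return np.linalg.lstsq(np.vstack(A),np.hstack(y),rcond=None)[0]
def blob(img,col,guess,r=14):
    h=cv2.cvtColor(img,cv2.COLOR_RGB2HSV).astype(int);H,S,V=h[...,0],h[...,1],h[...,2]
    m={'blue':(H>100)&(H<130)&(S>130),'red':((H<8)|(H>172))&(S>150),'yellow':(H>18)&(H<33)&(S>120),'green':(H>45)&(H<85)&(S>100)&(V>100),'black':(V<45)}[col]
    k=np.zeros(m.shape,np.uint8);cv2.circle(k,guess,r,1,-1)
    n,l,s,c=cv2.connectedComponentsWithStats((m&(k>0)).astype(np.uint8))
    i=1+np.argmax(s[1:,4]);return c[i],s[i]
def knob(d,guess,r=20): # centre of the black ball's outline
    c,s=blob(d["color"],'black',guess,r);return (s[0]+(s[2]-1)/2,s[1]+(s[2]-1)/2),s
E
python3 - <<'E'
from h import *
G={'scene':dict(blue=(415,267),red=(361,280),green=(396,231),yellow=(345,242),k=(371,209)),'side':dict(blue=(246,250),red=(284,225),green=(284,273),yellow=(321,246),k=(305,229))}
D={n:bot.get_image(n) for n in G}
q=dict(blue=(43,46),red=(43,-46),green=(-43,46),yellow=(-43,-46))
P={}
for c in q:
    a=[]
    for n in G:
        p,s=blob(D[n]["color"],c,G[n][c],10);a.append(plane(D[n],p,.112));print(c,n,np.round(p,1),s[4],np.round(a[-1],4))
    P[c]=np.mean(a,0)
A=np.array([q[c] for c in q])/1e3;B=np.array([P[c][:2] for c in q])
o=B.mean(0);x=P['blue']+P['red']-P['green']-P['yellow'];y=P['blue']+P['green']-P['red']-P['yellow']
th=np.arctan2(x[1]-y[0],x[0]+y[1]);M=np.array([[np.cos(th),-np.sin(th)],[np.sin(th),np.cos(th)]])
print("gate",o,"yaw",th,np.degrees(th),"resid mm",np.round(((B-o)@M*1e3),1).tolist())
ks={n:knob(D[n],G[n]['k']) for n in G};print(ks)
K=cross(*[ray(D[n],ks[n][0]) for n in G]);print("knob",K,"mill mm",(K[:2]-o)@M*1e3)
np.savez("mill.npz",o=o,M=M,th=th)
from scipy.spatial.transform import Rotation as Ro
s=bot.get_obs();w=s["tcp_rot"];R=Ro.from_quat([*w[1:],w[0]]).as_matrix();print(np.round(R,3))
E
```

```text
blue scene [414.4 266.2] 85 [0.6152 0.1598 0.112 ]
blue side [246.1 249.2] 76 [0.6146 0.1595 0.112 ]
red scene [360.5 279. ] 88 [0.6101 0.0685 0.112 ]
red side [283.9 224.1] 66 [0.6092 0.0676 0.112 ]
green scene [395.  230.6] 68 [0.5302 0.1649 0.112 ]
green side [283.6 271.9] 77 [0.5307 0.1638 0.112 ]
yellow scene [344.1 241.7] 77 [0.5247 0.0736 0.112 ]
yellow side [320.9 245.2] 76 [0.5242 0.0733 0.112 ]
gate [0.56986061 0.11637781] yaw -0.06042547482396223 -3.462124682487047 resid mm [[42.4, 45.9], [42.6, -45.8], [-42.2, 45.5], [-42.7, -45.6]]
{'scene': ((np.float64(371.0), np.float64(208.0)), array([360, 197,  23,  24, 421], dtype=int32)), 'side': ((np.float64(301.0), np.float64(231.0)), array([286, 216,  31,  30, 546], dtype=int32))}
knob [0.52583954 0.12180018 0.17276614] mill mm [-44.26818293   2.75409244]
[[-0.947 -0.     0.322]
 [-0.322  0.001 -0.947]
 [-0.    -1.    -0.001]]
```

Mill frame fits to within 0.6 mm (gate at 0.570, 0.116, yaw −3.5°). The knob is in the notch at about (−42, 1) mm. Shut the fingers and travel at the present height (0.23 m), which clears everything.

```bash
cat > go.py <<'E'
# print the TCP in the mill frame and the shift (units) to mill x,y (mm), world z (mm)
import sys;from h import *
from scipy.spatial.transform import Rotation as Ro
m=np.load("mill.npz");s=bot.get_obs();w=s["tcp_rot"];R=Ro.from_quat([*w[1:],w[0]]).as_matrix();p=np.array(s["ee_pos"])
print("t",round(float(s["t"]),2),"mill mm",np.round((p[:2]-m["o"])@m["M"]*1e3,1),"z",round(p[2]*1e3,1),"F mill",np.round(s["contact_force"][:2]@m["M"],1),"Fz",np.round(s["contact_force"][2],1),"yaw err deg",round(float(np.degrees(np.arctan2(R[1,0],R[0,0])-m["th"]-np.pi)%360),2),"j6",s["joints"][5])
for a in sys.argv[1:]:
    x,y,z=map(float,a.split(","));t=np.append(m["o"]+m["M"]@np.array([x,y])/1e3,z/1e3);print(a,np.round(R.T@(t-p)/.2,3))
E
python3 -m pendant '[[[-0.41,0,-0.41,0],[-0.82,0,-0.82,0],[-0.82,0,-0.82,0],[-0.82,0,-0.82,0],[-0.82,0,-0.82,0],[-0.82,0,-0.82,0],[-0.82,0,-0.82,0]]]' -1
python3 -m pendant '[[[-0.82,0,-0.82,0],[-0.82,0,-0.82,0],[-0.82,0,-0.82,0],[-0.82,0,-0.82,0],[-0.82,0,-0.82,0],[-0.82,0,-0.82,0],[-0.82,0,-0.82,0]]]'
python3 go.py -100,1,231
```

```text
t: 0.78
ee_pos: [0.2727, -0.2854, 0.2313]
tcp_rot: [0.117, -0.116, 0.698, -0.697]
contact_force: [0.1, 0.2, 0.5]
opening: 0.0006
t: 1.37
ee_pos: [0.3756, -0.0738, 0.2317]
tcp_rot: [0.119, -0.118, 0.698, -0.696]
contact_force: [0.9, -1.3, 0.7]
opening: -0.0001
t 1.37 mill mm [-182.5 -201.5] z 231.7 F mill [ 1.  -1.3] Fz 0.7 yaw err deg 22.74 j6 0.7294029553704723
-100,1,231 [-0.772  0.006 -0.775]
```

```bash
python3 -m pendant '[[[-0.77,0,-0.77,0.25],[-0.77,0,-0.77,0.25],[-0.77,0,-0.77,0.25],[-0.77,0,-0.77,0.25],[-0.77,0,-0.77,0.25],[-0.77,0,-0.77,0.25],[-0.77,0,-0.77,0.25],[-0.77,0,-0.77,0.25],[-0.77,0,-0.77,0.25]]]'
python3 go.py -100,1,155
```

```text
t: 2.12
ee_pos: [0.4701, 0.1214, 0.2318]
tcp_rot: [-0.02, 0.02, 0.707, -0.706]
contact_force: [0.1, -0.3, 0.5]
opening: 0.0
t 2.12 mill mm [-99.9  -1. ] z 231.8 F mill [ 0.1 -0.3] Fz 0.5 yaw err deg 0.22 j6 1.6370685216396734
-100,1,155 [ 0.001  0.384 -0.009]
```

```bash
python3 -m pendant '[[[0,0.19,-0.01,0],[0,0.38,-0.01,0],[0,0.38,-0.01,0],[0,0.38,-0.01,0]]]'
python3 go.py -31,1,155; python3 - <<'E'
from h import *
im=bot.get_image("side")["color"][120:340,180:440,::-1];cv2.imwrite("pics/side1.png",cv2.resize(im,None,fx=2.5,fy=2.5))
E
```

```text
t: 2.45
ee_pos: [0.4697, 0.1221, 0.1558]
tcp_rot: [-0.022, 0.02, 0.707, -0.706]
contact_force: [0.4, -0.9, 1.8]
opening: -0.0002
t 2.45 mill mm [-100.3   -0.3] z 155.8 F mill [ 0.5 -0.8] Fz 1.8 yaw err deg 0.1 j6 1.6404813155688716
-31,1,155 [-0.346  0.003 -0.006]
```

View pics/side1.png

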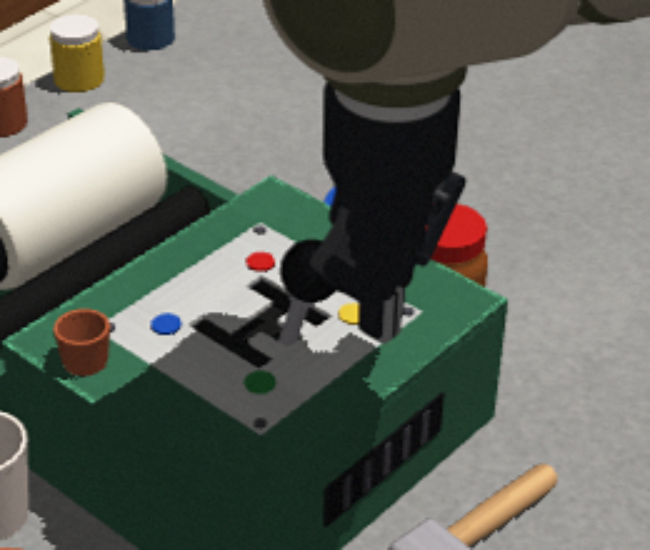

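The ball (305,270 in the crop) is in the notch and the shut fingers (385,300) stand behind it. Nothing else is near. Pushing slowly in +x, first short of the channel middle.

```bash
python3 -m pendant '[[[-0.05,0,-0.006,0],[-0.1,0,-0.006,0],[-0.12,0,-0.006,0],[-0.14,0,-0.006,0],[-0.16,0,-0.006,0],[-0.18,0,-0.006,0],[-0.2,0,-0.006,0],[-0.22,0,-0.006,0],[-0.24,0,-0.006,0],[-0.26,0,-0.006,0],[-0.28,0,-0.006,0],[-0.3,0,-0.006,0],[-0.31,0,-0.006,0],[-0.32,0,-0.006,0],[-0.32,0,-0.006,0]]]'
python3 go.py -31,0,155; python3 - <<'E'
from h import *
im=bot.get_image("side")["color"][120:340,180:440,::-1];cv2.imwrite("pics/side2.png",cv2.resize(im,None,fx=2.5,fy=2.5))
E
```

```text
t: 3.75
ee_pos: [0.5351, 0.1199, 0.1574]
tcp_rot: [-0.02, 0.021, 0.707, -0.706]
contact_force: [-1.7, -0.0, 2.0]
opening: -0.0001
t 3.75 mill mm [-34.9   1.4] z 157.4 F mill [-1.7 -0.1] Fz 2.0 yaw err deg 0.12 j6 1.6345240532648062
-31,0,155 [-0.02   0.012  0.007]
```

View pics/side2.png

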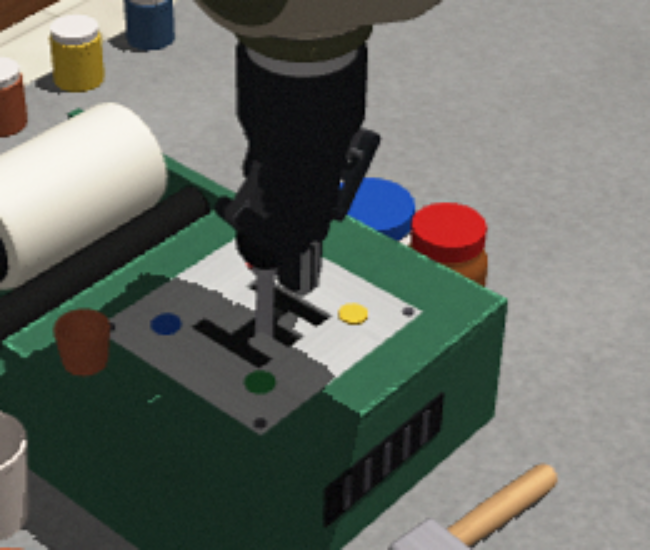

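The stalk now looks upright, with the ball at about (265,235) in the crop just short of the channel line. One small push more, then I back off and measure the ball.

```bash
python3 -m pendant '[[[-0.008,0.006,0.007,0],[-0.016,0.006,0.007,0],[-0.016,0.006,0.007,0]]]'; python3 go.py
python3 -m pendant '[[[0.1,0,0,0],[0.2,0,0,0],[0.2,0,0.15,0],[0.2,0,0.3,0],[0.2,0,0.4,0],[0.2,0,0.4,0]]]'
cat > kn.py <<'E'
from h import *
import sys
m=np.load("mill.npz");x,y=float(sys.argv[1])/1e3,float(sys.argv[2])/1e3
W=np.append(m["o"]+m["M"]@np.array([x,y]),.12+np.sqrt(max(0,.16**2-x*x-y*y))-.1)
out=[]
for n in("scene","side"):
    d=bot.get_image(n);g=cv2.projectPoints(W[None],np.array(d["rvec"],float),np.array(d["tvec"],float),np.array(d["K"],float),None)[0].ravel()
    im=d["color"];x0,y0=int(g[0])-50,int(g[1])-45;out.append(cv2.resize(im[y0:y0+90,x0:x0+100,::-1],None,fx=4,fy=4))
    cs=cv2.HoughCircles(cv2.resize(cv2.cvtColor(im,cv2.COLOR_RGB2GRAY)[y0:y0+90,x0:x0+100],None,fx=4,fy=4),cv2.HOUGH_GRADIENT,1,40,param1=100,param2=12,minRadius=38,maxRadius=64)
    if cs is None:continue
    for c in cs[0][:4]:
        q=((c[0]+.5)/4-.5+x0,(c[1]+.5)/4-.5+y0);P=plane(d,q,W[2])
        print(n,np.round(c),"mill at z",round(W[2],3),np.round((P[:2]-m["o"])@m["M"]*1e3,1))
cv2.imwrite("pics/"+sys.argv[3]+".png",np.hstack(out))
E
sed -i 's/,.12+np.sqrt(max(0,.16\*\*2-x\*x-y\*y))-.1)/,.02+np.sqrt(.16**2-x*x-y*y))/' kn.py
python3 go.py; python3 kn.py 0 0 k1
```

```text
t: 4.05
ee_pos: [0.5381, 0.1183, 0.1561]
tcp_rot: [-0.02, 0.021, 0.707, -0.706]
contact_force: [-1.0, 0.3, 1.5]
opening: 0.0002
t 4.05 mill mm [-31.8   0. ] z 156.1 F mill [-1.   0.3] Fz 1.5 yaw err deg 0.12 j6 1.6315194851327288
t: 4.55
ee_pos: [0.4938, 0.0379, 0.156]
tcp_rot: [-0.021, 0.023, 0.707, -0.707]
contact_force: [-0.4, -0.1, 0.3]
opening: -0.0003
t 4.55 mill mm [-71.2 -82.9] z 156.0 F mill [-0.4 -0.1] Fz 0.3 yaw err deg 359.94 j6 1.4708727613322707
scene [200. 176.  50.] mill at z 0.18 [-3.1 -0.4]
scene [146. 256.  47.] mill at z 0.18 [ 31.7 -34.8]
side [208. 182.  50.] mill at z 0.18 [-1.  -2.7]
side [344. 136.  40.] mill at z 0.18 [-20.4 -63.2]
side [136. 256.  56.] mill at z 0.18 [-13.   51.5]
side [302. 262.  61.] mill at z 0.18 [-62.2  10.7]
```

View pics/k1.png

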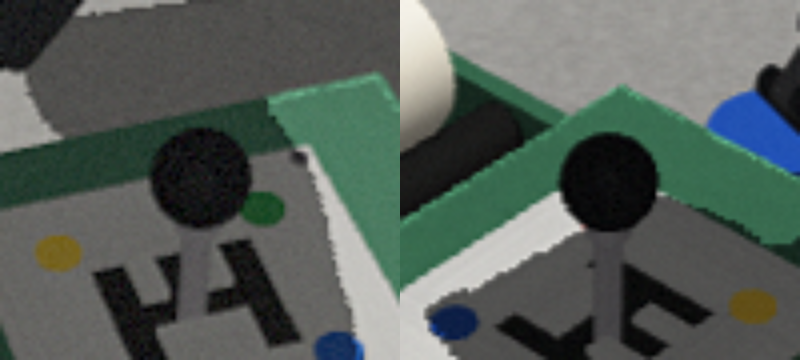

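Ball seen at (200,176) and (208,182) of the two crops: about (−2, −1) mm, out of the notch and in the channel. Now round to its right side.

```bash
python3 -m pendant '[[[-0.18,-0.045,0,0],[-0.355,-0.045,0,0],[-0.355,-0.045,0,0],[-0.355,-0.045,-0.06,0],[-0.355,-0.045,-0.12,0],[-0.355,-0.045,-0.12,0]]]'; python3 go.py 0,11,165
python3 - <<'E'
from h import *
im=bot.get_image("scene")["color"][130:310,270:510,::-1];cv2.imwrite("pics/sc3.png",cv2.resize(im,None,fx=3,fy=3))
E
```

```text
t: 5.15
ee_pos: [0.5653, 0.0633, 0.1651]
tcp_rot: [-0.02, 0.021, 0.708, -0.706]
contact_force: [-0.4, 0.8, 0.3]
opening: -0.0001
t 5.15 mill mm [ -1.4 -53.2] z 165.1 F mill [-0.4  0.8] Fz 0.3 yaw err deg 0.19 j6 1.5314227364218962
0,11,165 [-0.008  0.001 -0.321]
```

View pics/sc3.png

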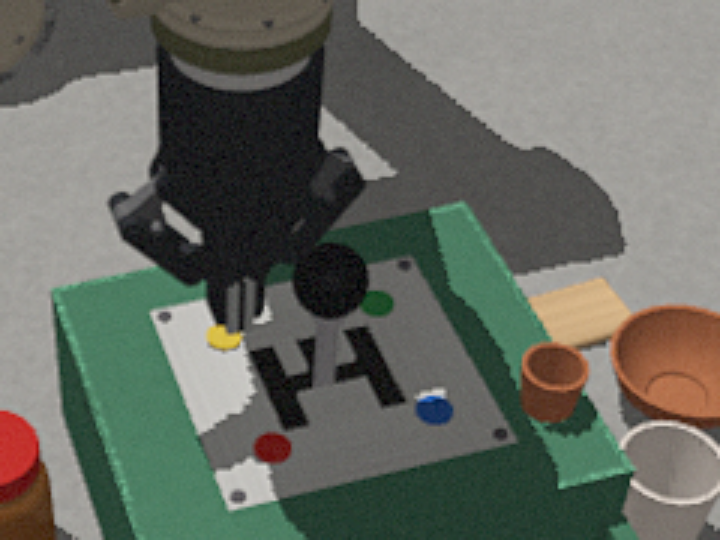

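The open linkages jut out sideways about level with the ball (350,180 in the crop against the ball at 330,280). They would touch it before the fingertips do. I back off and turn the tool 90° so that they lie along x for the sideways push.

```bash
python3 -m pendant '[[[0,0,0.1,0],[0,0,0.2,0],[0,0,0.2,-0.2],[0,0,0.2,-0.4],[0,0,0.2,-0.6],[0,0,0.2,-0.8],[0,0,0.2,-1],[0,0,0.2,-1],[0,0,0.2,-1],[0,0,0.2,-1],[0,0,0.2,-1],[0,0,0.2,-1],[0,0,0.2,-1],[0,0,0.2,-1],[0,0,0.2,-1],[0,0,0.2,-1],[0,0,0.2,-1]]]'; python3 go.py -1,-40,160 -1,15,160
```

```text
t: 6.62
ee_pos: [0.5627, 0.0226, 0.1655]
tcp_rot: [-0.486, 0.484, -0.514, 0.515]
contact_force: [0.3, -0.3, 0.8]
opening: 0.0001
t 6.62 mill mm [ -1.4 -94.1] z 165.5 F mill [ 0.3 -0.3] Fz 0.8 yaw err deg 90.07 j6 -0.11045458981199774
-1,-40,160 [-0.27   0.028  0.003]
-1,15,160 [-0.545  0.028  0.003]
```

```bash
python3 -m pendant '[[[-0.1,0.028,0,0],[-0.2,0.028,0,0],[-0.26,0.028,0,0],[-0.28,0.028,0,0],[-0.3,0.028,0,0],[-0.32,0.028,0,0],[-0.34,0.028,0,0],[-0.36,0.028,0,0],[-0.38,0.028,0,0],[-0.4,0.028,0,0],[-0.42,0.028,0,0],[-0.44,0.028,0,0],[-0.46,0.028,0,0],[-0.48,0.028,0,0],[-0.5,0.028,0,0],[-0.515,0.028,0,0],[-0.525,0.028,0,0],[-0.525,0.028,0,0]]]'; python3 go.py -1,15,160; python3 kn.py 0 42 k2
```

```text
t: 8.12
ee_pos: [0.5688, 0.1278, 0.1599]
tcp_rot: [0.486, -0.484, 0.515, -0.514]
contact_force: [-0.2, -1.5, -0.1]
opening: -0.0002
t 8.12 mill mm [-1.7 11.4] z 159.9 F mill [-0.1 -1.5] Fz -0.1 yaw err deg 90.1 j6 0.07752589440928921
-1,15,160 [-0.018 -0.     0.004]
scene [138. 264.  45.] mill at z 0.174 [34.7  1. ]
scene [ 62. 188.  58.] mill at z 0.174 [-13.  -12.8]
scene [ 84. 302.  44.] mill at z 0.174 [ 47.4 -25.4]
scene [266.  56.  60.] mill at z 0.174 [-63.6  95.8]
side [212. 182.  53.] mill at z 0.174 [-2.2 40. ]
side [300. 244.  59.] mill at z 0.174 [-53.2  44.8]
side [230. 230.  63.] mill at z 0.174 [-27.6  56.8]
side [350. 296.  63.] mill at z 0.174 [-86.7  54.3]
```

View pics/k2.png

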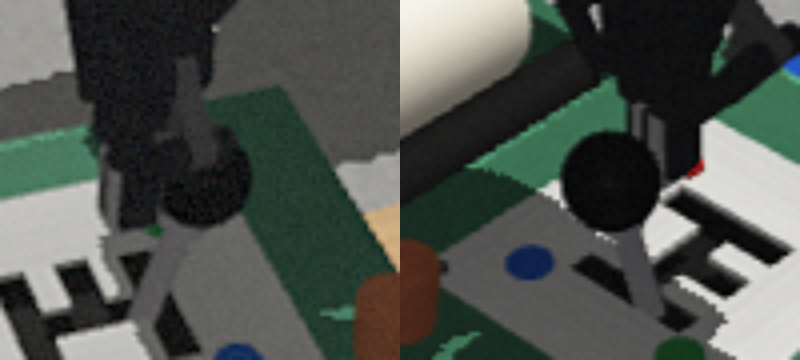

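Ball is at about (−2, 41) mm, pushed by the fingertips with 1.5 N. A last 4 mm to the end of the channel, then back off, go behind it and turn back.

```bash
python3 -m pendant '[[[-0.01,0,0,0],[-0.02,0,0,0],[-0.022,0,0,0],[-0.022,0,0,0]]]'; python3 go.py
python3 -m pendant '[[[0.1,0,0,0],[0.2,0,0,0],[0.3,0,0,0],[0.3,0,-0.15,0.15],[0.3,0,-0.3,0.3],[0.3,0,-0.45,0.5],[0.3,0,-0.45,0.7],[0.3,0,-0.45,0.9],[0.3,0,-0.45,1],[0.3,0,-0.45,1],[0.3,0,-0.45,1],[0.3,0,-0.45,1],[0.3,0,-0.45,1],[0.3,0,-0.45,1],[0.3,0,-0.45,1],[0.3,0,-0.45,1],[0.3,0,-0.45,1],[0.3,0,-0.45,1]]]'; python3 go.py -70,46,152; python3 kn.py 0 46 k3
```

```text
t: 8.55
ee_pos: [0.5692, 0.132, 0.1601]
tcp_rot: [0.486, -0.484, 0.515, -0.515]
contact_force: [-0.2, -1.7, -1.0]
opening: 0.0002
t 8.55 mill mm [-1.6 15.6] z 160.1 F mill [-0.1 -1.7] Fz -1.0 yaw err deg 90.08 j6 0.08503506636065257
t: 10.05
ee_pos: [0.4759, 0.0775, 0.1599]
tcp_rot: [-0.019, 0.021, 0.708, -0.706]
contact_force: [-0.1, 0.2, 0.0]
opening: -0.0
t 10.05 mill mm [-91.4 -44.5] z 159.9 F mill [-0.1  0.2] Fz 0.0 yaw err deg 0.21 j6 1.5428792874251216
-70,46,152 [-0.109  0.041 -0.452]
scene [394. 284.  52.] mill at z 0.173 [72.5 93. ]
scene [222. 300.  56.] mill at z 0.173 [60.8 27.9]
scene [200. 174.  55.] mill at z 0.173 [-5.3 45.8]
side [208. 178.  50.] mill at z 0.173 [-0.6 42.9]
side [294. 234.  53.] mill at z 0.173 [-48.7  45.4]
side [186. 290.  44.] mill at z 0.173 [-40.6  95.9]
side [290. 162.  63.] mill at z 0.173 [-16.9  13.4]
```

View pics/k3.png

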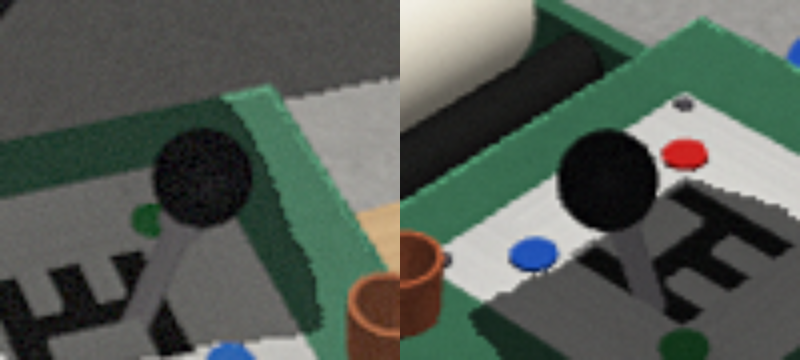

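Ball is at about (−2, 45) mm, at the left end of the channel and clear of green. Next I line up behind it, then push along +x to just short of home.

```bash
python3 -m pendant '[[[0,0.04,-0.15,0],[0,0.04,-0.3,0],[0,0.04,-0.45,0],[0,0.04,-0.45,0],[0,0.04,-0.45,0]]]'; python3 go.py 7,46,152 12,46,152
```

```text
t: 10.57
ee_pos: [0.4808, 0.1684, 0.152]
tcp_rot: [-0.018, 0.02, 0.708, -0.706]
contact_force: [-0.2, -0.9, -0.3]
opening: -0.0003
t 10.57 mill mm [-92.   46.5] z 152.0 F mill [-0.2 -0.9] Fz -0.3 yaw err deg 0.42 j6 1.7286778117929515
7,46,152 [-0.495  0.001  0.006]
12,46,152 [-0.52   0.001  0.006]
```

```bash
python3 -m pendant '[[[-0.1,0,0,0],[-0.2,0,0,0],[-0.26,0,0,0],[-0.28,0,0,0],[-0.3,0,0,0],[-0.32,0,0,0],[-0.34,0,0,0],[-0.36,0,0,0],[-0.38,0,0,0],[-0.4,0,0,0],[-0.415,0,0,0],[-0.43,0,0,0],[-0.445,0,0,0],[-0.46,0,0,0],[-0.475,0,0,0],[-0.485,0,0,0],[-0.495,0,0,0],[-0.495,0,0,0]]]'; python3 go.py 12,46,152; python3 kn.py 40 46 k4
```

```text
t: 12.07
ee_pos: [0.5799, 0.163, 0.1519]
tcp_rot: [-0.018, 0.02, 0.708, -0.706]
contact_force: [-0.9, 0.4, -0.9]
opening: -0.0002
t 12.07 mill mm [ 7.2 47.2] z 151.9 F mill [-1.   0.3] Fz -0.9 yaw err deg 0.4 j6 1.7024025339437838
12,46,152 [-0.024 -0.     0.006]
scene [198. 170.  56.] mill at z 0.168 [32.1 47. ]
scene [ 78. 128.  44.] mill at z 0.168 [-3.1 11.2]
scene [ 90. 220.  41.] mill at z 0.168 [44.8 -2.4]
scene [ 58. 188.  49.] mill at z 0.168 [25.  -7.6]
side [358. 194.  62.] mill at z 0.168 [-11.2  10.2]
side [314. 224.  60.] mill at z 0.168 [-11.8  35.5]
side [330. 282.  51.] mill at z 0.168 [-40.4  57.2]
side [236. 214.  59.] mill at z 0.168 [15.6 51.2]
```

View pics/k4.png

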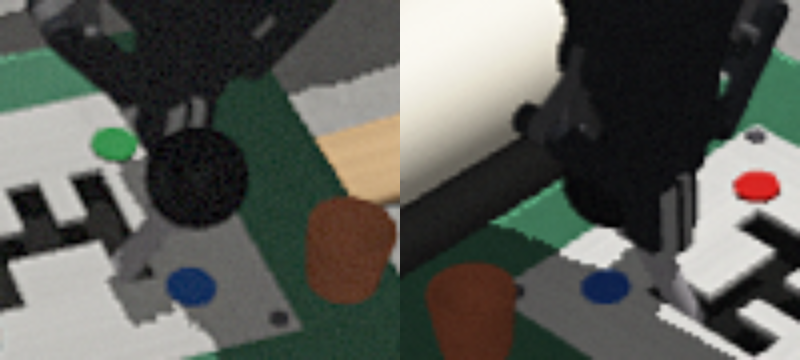

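Ball is in the blue slot at about x = 36–38 mm, and the cup is well clear. Finishing in 1 mm steps while watching the force.

```bash
python3 -m pendant '[[[-0.006,0,0.003,0],[-0.012,0,0.006,0],[-0.018,0,0.006,0],[-0.024,0,0.006,0],[-0.024,0,0.006,0]]]'; python3 go.py 
python3 -m pendant '[[[-0.005,0,0,0],[-0.009,0,0,0],[-0.009,0,0,0]]]'; python3 go.py -90,46,160
```

```text
t: 12.58
ee_pos: [0.5848, 0.1617, 0.1521]
tcp_rot: [-0.018, 0.02, 0.708, -0.706]
contact_force: [-1.9, 1.4, -0.9]
opening: -0.0002
t 12.58 mill mm [12.1 46.1] z 152.1 F mill [-2.   1.3] Fz -0.9 yaw err deg 0.42 j6 1.6993370783172452
t: 12.83
ee_pos: [0.5862, 0.1616, 0.1519]
tcp_rot: [-0.018, 0.019, 0.708, -0.706]
contact_force: [-5.5, 0.8, -1.2]
opening: -0.0002
t 12.83 mill mm [13.6 46.1] z 151.9 F mill [-5.5  0.4] Fz -1.2 yaw err deg 0.42 j6 1.6989424813012677
-90,46,160 [ 0.518 -0.041 -0.003]
```

Force rose softly to 5.5 N, so the end wall is reached. I back off straight and check.

```bash
python3 -m pendant '[[[0.05,0,0,0],[0.15,0,0,0],[0.3,0,0,0],[0.5,0,0,0],[0.6,-0.3,0,0],[0.6,-0.5,0,0],[0.6,-0.5,0,0],[0.6,-0.5,0,0]]]'; python3 go.py; python3 kn.py 43 46 k5;python3 - <<'E'
from h import *
im=bot.get_image("side")["color"];im2=bot.get_image("scene")["color"]
cv2.imwrite("pics/fin.png",np.hstack([im2[170:470,230:630,::-1],im[120:420,90:490,::-1]]))
E
```

```text
t: 13.5
ee_pos: [0.4681, 0.1678, 0.2573]
tcp_rot: [-0.014, 0.023, 0.708, -0.706]
contact_force: [0.1, 0.6, 0.1]
opening: -0.0003
t 13.5 mill mm [-104.6   45.2] z 257.3 F mill [0.1 0.6] Fz 0.1 yaw err deg 0.42 j6 1.7310256512544058
scene [196. 184.  51.] mill at z 0.167 [42.6 43.9]
scene [352. 198.  56.] mill at z 0.167 [66.7 97.7]
scene [342. 246.  52.] mill at z 0.167 [87.6 83.2]
scene [236. 286.  59.] mill at z 0.167 [94.6 37.8]
side [186. 284.  60.] mill at z 0.167 [ 4.  93.9]
side [ 76. 264.  59.] mill at z 0.167 [ 43.3 114.3]
side [306. 236.  63.] mill at z 0.167 [-9.6 42.9]
side [212. 176.  52.] mill at z 0.167 [44.7 40.4]
```

View pics/fin.png

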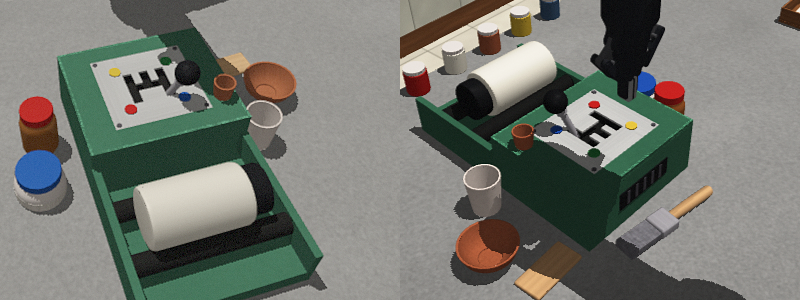

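View pics/k5.png

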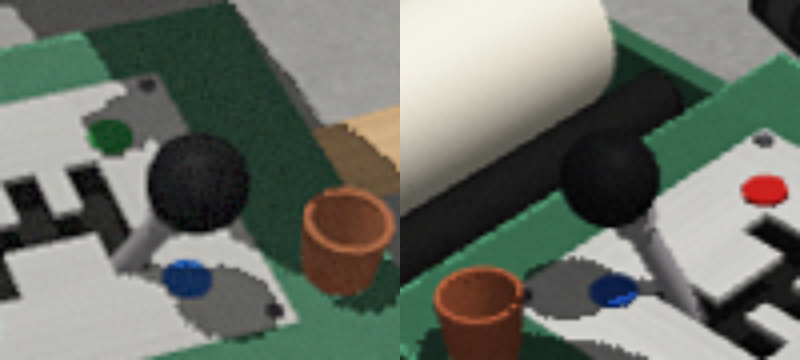

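The ball stands at about (43, 43) mm over the blue disc, against the end wall. Cup, bowl, jars and tools look unmoved. Handing in.

```bash
python3 -c "
from station import bot
print(bot.finish_job())"
```

```text
the job is handed in; nothing more can be done
None
```

The lever is in the blue slot (far left), pushed home against the end wall. I handed the job in at about 14 s. The hand-in gives no verdict.

**What I did:** With the fingers shut, I pushed the ball out of the notch in +x, then left along the channel, then in +x into the blue slot. For the sideways push I turned the tool 90°, because the gripper's linkages would have reached the ball before the fingertips.

**Last checks:**
- **Lever position:** the final pictures put the ball at about (43, 44) mm from the scene camera and (45, 40) mm from the side camera. Home is (43, 46) mm. The 2–6 mm difference in y is the check that disagreed. I put it down to the slot's play and the camera fit: the side camera had been reading y about 3 mm lower than the scene camera.
- **End stop:** the force rose from about 2 N to 5.5 N over the last 1.5 mm of the push. I took that as the end wall and stopped there.
- **Other slots:** the ball stayed within about 5 mm of the channel line on the way across. It did not enter the green, red or yellow slots in any reading.
- **Other objects:** by eye, the cups, bowl, jars, brush and rib look as they were in the first pictures; I did not measure them.
- **Robot:** it stands clear behind the lever, about 90 mm above it, touching nothing.

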